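# Proof-pull a card puller on the sloped spring gauge

## Robot

A 6-joint arm with a two-finger parallel gripper is mounted at the origin on the work surface. World frame = base frame: x ahead of the robot, y to its left, z up, the work surface at z = 0. Lengths are in m, angles in degrees, forces in N, time in s.
With the tool pointing down it reaches from about 0.35 to 0.875 m from the base axis. Payload 4.2 kg.
Tool frame: the origin (TCP) lies on the mounting face of the last link; the fingertips stand 182 mm ahead of it and the grasp point (between the pads) lies 164 mm ahead of it (r.tcp_to_grasp is the distance from the TCP to the grasp point, in m); z points along the fingers, y is the line along which they close (so a half turn about z gives the same grasp; the last joint's range is limited). The gripper opens to 87 mm and grips with 3 to 60 N. Pads are 19 mm wide; open, the fingers measure 117 mm over their backs; the gripper's body (75 mm by 190 mm) begins 51 mm behind the grasp point.
Start: joints at [85.52, 22.042, 0.453, 0, -68.411, -14.817], TCP at [0.207, 0.59, 0.405] pointing down, gripper open.
Joint ranges: [-179.83, 179.83], [-69.29, 118.12], [-61.27, 80.66], [-181.25, 117.63], [-171.15, -9.14], [-177.46, 177.46]. Speed limits (degrees/s): [159.86, 159.86, 180, 180, 180, 180].

## Interface

Orientations are given as a 3x3 rotation matrix whose columns are the frame's x, y, z axes.
In Python, from station import sense, eyes, r gives the robot as it stands.
- The arm moves only by the tool jog_arm, never from a script. Its argument "increments" is a list of rows, each a list of 4 numbers: the shift along the tool's x, y, z normalised to -1 to 1, where 1 is 0.02 m, then the turn about the tool's z normalised to -1 to 1, where 1 is 0.08 rad. A call has 1 to 10 rows; each row shifts and turns the commanded pose from where the row before left it, along the tool's axes as they then stand; what a row does not reach is not made up. A row lasts 1/10 s, in which the tool goes at most 50 mm and 8.59 degrees, less where a joint would pass 70% of its speed; a pose out of reach is approached as far as the arm can. A call with a number of a shift or a turn outside -1 to 1 is refused whole. A call with a gripper value outside its range is refused whole. "grip" is the finger opening in mm, from 0 to 87, set as the call begins (left out, the last holds). The fingers move at their own pace and stop on an object; the grip force is fixed at half the most. Time passes only in rows, so rows that do not move let the fingers close. It gives the time, the measured TCP pose, the force, the opening and the grip force at its end, in the units of the state.
- sense(): the state, without advancing time (a new reading comes with each control period).
- eyes.capture(name): name is "scene" or "top"; returns the picture (420x560x3 uint8, blue, green, red); there is no depth.
- eyes.get_calibration(name): a dict with "camera_matrix" (3x3 intrinsics, pixels), "k1" (the pictures are not rectified: a ray, as slopes to the right and down, at radius r is drawn at 1 + k1 r^2 times it, then the intrinsics apply), "R" (3x3) and "t" (3): a world point X has camera coordinates R X + t. Camera axes: x right, y down, z forward; pixel columns grow to the right and rows downward; lengths in m; the calibration is good to about 2 mm. A picture is of the moment at which its call begins. get_calibration takes no time and is no camera call.
- r.finish_job(): hands the job in; it is judged then, once.
Trained networks look in the newest picture that a camera, given by its name, has taken for a name from the list of things; names that differ only in an ending like _2 or _b are one class to them, and where a whole thing is asked for, a point or a joint stands for the part that bears it (a point fixed in the world has none). Each returns a list of dicts, best first, with "conf" (0 to 1); they miss things now and then, are a little off and sometimes report something else, mostly with a low value. They report only what shows in the picture. A call takes as long as a camera call. They do not tell look-alikes from the thing itself.
- eyes.spot_in(camera, name): "centre" ([x, y, z] in m, in world coordinates, good to about 4 mm: the middle of the surface that is visible of it).
- eyes.outline_of(camera, name): "mask" (420x560 bool, what is visible of it).
The state is a dict: "time_s": time; "joints": joint angles; "joint_velocities": joint speeds; "effort": joint torques, N m; "tcp_pos": TCP position; "ee_rot": TCP orientation; "wrist_force": force on the tool from outside, world axes, zero at the start; "moment": the same for the moment, N m; "gripper_width": opening from 0.0 (shut) to 1.0 (fully open); "gripper_force": force on a finger pad.
Only numpy, scipy, OpenCV 4.12 (cv2) and the standard library are available. Lean on these libraries where they do the work, as an engineer would, in place of code of your own. Each camera call takes 0.05 s, during which the arm holds its last target. There are 200 camera calls.

## Task

Proof-test the orange card puller on the sloped spring gauge: stand its steel foot squarely down in the carriage's trough and, using only the puller, draw the sprung carriage down the slope until the pointer stands within the width of the red flag, and keep it there for a good second without overrunning the flag. Then ease the carriage back fully home with the puller still in the trough (never let it snap back), lift the puller out and stand it upright, let go, on the floor of the green tray. Leave the flag where it is set, and do not disturb the grey puller, the amber jar, the meter or the battery.

Things in the scene. Friction and masses are not known exactly. Their poses are not given: they have to be found in the camera images.
- orange_puller: the card puller to test: an orange plastic grip, 16 mm thick (its x) by 30 mm wide (its y), on a bright steel foot 24 (x) by 56 (y) by 14 mm high; 72 mm tall in all, 140 g; stands upright on the table. Origin: centre of the foot's underside, z up through the grip. Its two sides are alike (half-turn symmetric). The grip spans heights 14 to 72 mm
- grey_puller: a second card puller of the same shape with a grey grip, standing on the table: leave alone. Origin: centre of the foot's underside
- trough (a point): centre of the trough floor on the sprung aluminium carriage. Axes: x up the slope (away from the robot), y across it to the left, z square to it, leaning 30 degrees back to the robot. Trough 32 mm long in x: down-slope two steel posts, 22 mm high, 18 wide, at y +-25; up-slope a wall 16 high, 68 wide. The foot stands in it, its x along the trough's x; pulled down-slope it bears on the posts
- gauge: fixed spring gauge: grey stand carrying a blue deck 295 mm long, 170 wide, sloping 30 degrees up away from the robot, 55 mm high in front, 205 mm at the back. The trough floor is 14 mm over the deck; the white spring housing, 34 mm over the deck, begins 58 mm up-slope of the home trough's centre. Origin: on the table under the deck; x the level direction up the slope
- carriage (a joint): travel of the sprung carriage down the slope in m: 0 fully home (up), 0.08 the end of its travel; the spring pulls it home with about 2.5 N at 0 and 9 N at 0.055
- pointer (a point): tip of the black pointer on the carriage's left side (moves with the carriage), over the white scale strip; axes as the trough's
- flag_edge (a point): middle of the inner edge of the small red flag beside the white scale strip, 12 mm wide along the slope (6 mm either side of this point); axes as the trough's: the pointer is level with the flag when both have the same x along the slope
- flag (a joint): where the flag is set, in m: the carriage travel at which the pointer is level with the flag's middle; it stays where it is
- green_tray: fixed green plastic tray for tested pullers, open on top, outside 110 (x) by 100 (y) by 25 mm high, walls 5 mm, floor 5 mm thick. Origin: centre of its underside
- red_tray: fixed red tray of the same size, not used. Origin: centre of its underside
- flux_jar: amber jar with black cap, 50 mm across, 60 mm high, loose; origin: centre of its underside
- meter: yellow handheld multimeter lying flat, 78 (x) by 160 (y) by 37 mm high, loose; origin: centre of its underside
- battery: blue and white battery block, 50 (x) by 80 (y) by 28 mm high, loose; origin: centre of its underside
There are look-alikes about, which are no part of the job. Of the things that look like the orange_puller, the smallest one is meant.

How it is judged:
By the outcome, as a careful person would: the job done as asked, in the order asked, and still so for the second after the job is handed in, with the robot touching nothing.
It also fails if it takes over 61 s, if anything falls off the work surface, if the arm or the gripper's body presses on something with over 40 N, if the wrist force passes 120 N, or if a joint passes its speed limit or range.

## Working session

There is one attempt and no reset: what is moved stays moved. The work goes in short steps, Python scripts to look and compute and a tool call to move; the robot and the scene stay as the last step left them, time stands still between calls to the robot, and variables do not carry over. Pictures are saved under pics/ and viewed, at most 10 in all, crops included, and the job is handed in when it is done.

Besides the shell and the picture viewer there is one more tool, called after "Call:" as name([rows], argument=value, ...), one row to a line, values as JSON. jog_arm: Moves the arm, as the interface text tells. Its arguments: {"type":"object","properties":{"increments":{"type":"array"},"grip":{"type":"number"}},"required":["increments"]}

```bash
mkdir -p pics; ls; cat > h.py <<'E'
import numpy as np, cv2
from station import sense, eyes, r
def ray(cam,u,v):
    c=eyes.get_calibration(cam);K=np.array(c["camera_matrix"]);R=np.array(c["R"]);t=np.array(c["t"])
    p=cv2.undistortPoints(np.array([[[u,v]]],float),K,np.array([c["k1"],0,0,0,0.]))[0,0]
    d=R.T@np.array([p[0],p[1],1.]);return -R.T@t,d/np.linalg.norm(d)
def atz(cam,u,v,z):
    o,d=ray(cam,u,v);return o+d*(z-o[2])/d[2]
def tri(c1,p1,c2,p2):
    o,d=ray(c1,*p1);q,e=ray(c2,*p2)
    s=np.linalg.lstsq(np.c_[d,-e],q-o,rcond=None)[0]
    a,b=o+d*s[0],q+e*s[1];return (a+b)/2,np.linalg.norm(a-b)
def proj(cam,X):
    c=eyes.get_calibration(cam);K=np.array(c["camera_matrix"]);R=np.array(c["R"]);t=np.array(c["t"])
    return cv2.projectPoints(np.array(X,float).reshape(-1,3),cv2.Rodrigues(R)[0],t,K,np.array([c["k1"],0,0,0,0.]))[0].reshape(-1,2)
E
python3 - <<'E'
from h import *
np.set_printoptions(precision=4,suppress=True)
for c in("scene","top"):
    cv2.imwrite(f"pics/{c}0.png",cv2.resize(eyes.capture(c),None,fx=1.4,fy=1.4))
    k=eyes.get_calibration(c);print(c,np.array(k["camera_matrix"]).tolist(),k["k1"],-np.array(k["R"]).T@np.array(k["t"]))
    for n in ("orange_puller","grey_puller","trough","pointer","flag_edge","green_tray","red_tray","gauge","flux_jar"):
        print(n,[(np.round(d["centre"],3).tolist(),round(d["conf"],2)) for d in eyes.spot_in(c,n)])
s=sense();print(s)
E
```

```text
pics
scene [[497.7034597251376, 0.0, 281.3927389592825], [0.0, 497.7034597251376, 204.58584901568966], [0.0, 0.0, 1.0]] -0.09780774117912483 [1.2388 0.2532 0.8981]
orange_puller [([0.438, -0.329, 0.042], 0.83), ([0.333, -0.206, 0.039], 0.76), ([0.438, -0.22, 0.035], 0.7)]
grey_puller [([0.563, -0.387, 0.032], 0.89)]
trough [([0.639, 0.006, 0.157], 0.61)]
pointer [([0.644, 0.004, 0.159], 0.81)]
flag_edge [([0.596, 0.084, 0.13], 0.51)]
green_tray [([0.615, 0.35, 0.004], 0.95)]
red_tray [([0.446, 0.265, 0.007], 0.86)]
gauge [([0.734, 0.015, 0.121], 0.96)]
flux_jar [([0.703, -0.252, 0.044], 0.73)]
top [[456.9696369669714, 0.0, 280.07684821318753], [0.0, 456.9696369669714, 209.27926901487314], [0.0, 0.0, 1.0]] 0.03139257751106255 [ 0.4332 -0.0293  1.0734]
orange_puller [([0.424, -0.328, 0.031], 0.91), ([0.331, -0.202, 0.037], 0.8), ([0.43, -0.216, 0.024], 0.71)]
grey_puller []
trough [([0.636, -0.012, 0.153], 0.73)]
pointer [([0.634, -0.015, 0.149], 0.95)]
flag_edge []
green_tray [([0.614, 0.344, 0.006], 0.64), ([0.633, 0.002, 0.142], 0.5)]
red_tray [([0.455, 0.265, 0.006], 0.74)]
gauge [([0.634, 0.003, 0.143], 0.66)]
flux_jar [([0.693, -0.258, 0.062], 0.61)]
{'time_s': 1.0, 'joints': array([ 85.5195,  22.0395,   0.4515,   0.0005, -68.4098, -14.8171]), 'joint_velocities': array([-0.0444, -0.0209, -0.0729,  0.0021, -0.0169, -0.0418]), 'effort': array([ -0.0002, -39.0475,  18.7626,   4.2245,   0.0155,  -0.    ]), 'tcp_pos': array([0.2065, 0.5899, 0.4048]), 'ee_rot': array([[ 0.9438, -0.3305,  0.    ],
       [-0.3305, -0.9438,  0.    ],
       [-0.    , -0.    , -1.    ]]), 'wrist_force': array([-0.2741,  0.3021, -0.2698]), 'moment': array([-0.0175, -0.0152,  0.0027]), 'gripper_force': 0.0, 'gripper_width': 0.999090443396697}
```

View pics/scene0.png

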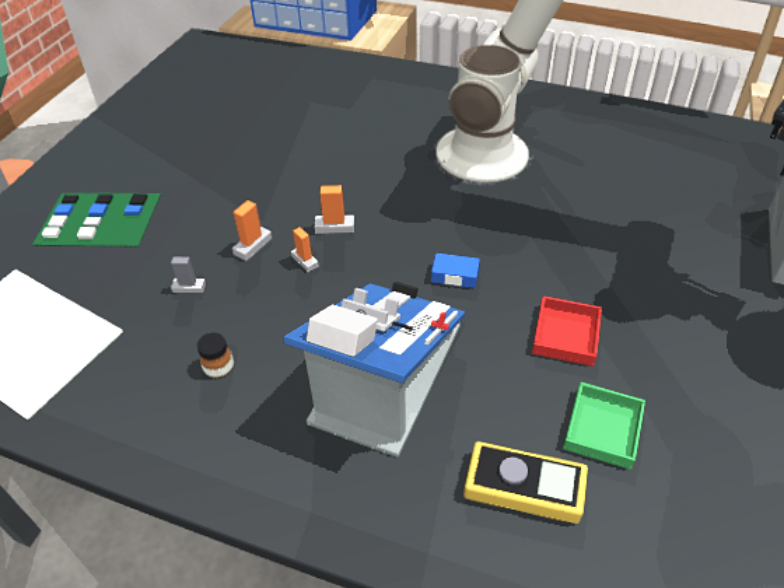

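View pics/top0.png

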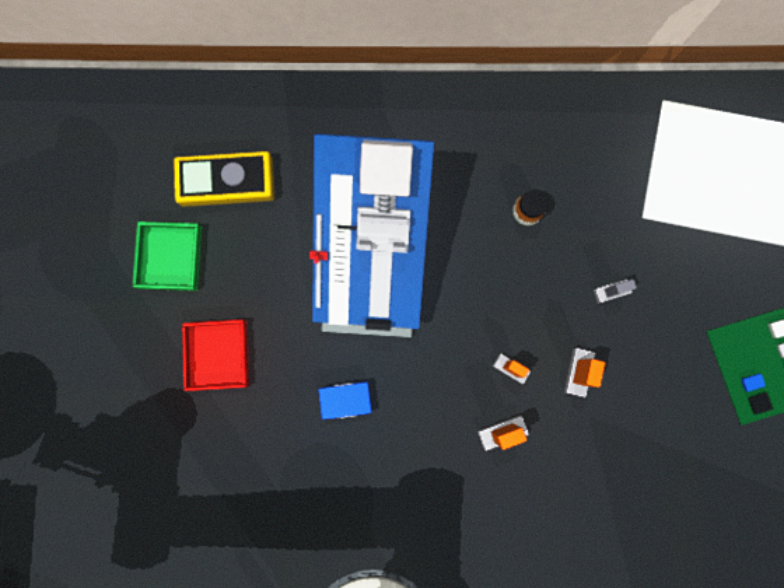

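The scene shows three orange pullers, at scene0 px (333,210), (250,230) and (304,248); in top0 they are at (503,435), (587,372) and (513,368). The one at scene0 (304,248) / top0 (513,368) is clearly the smallest and fits the 72 mm description. I'll confirm it, and measure the gauge, in enlarged crops.

```bash
cat > c.py <<'E'
from h import *
a=eyes.capture("scene");b=eyes.capture("top");cv2.imwrite("s.png",a);cv2.imwrite("t.png",b)
def crop(i,u,v,w,h,k):return cv2.resize(i[v:v+h,u:u+w],None,fx=k,fy=k,interpolation=cv2.INTER_CUBIC)
cv2.imwrite("pics/pul.png",np.hstack([crop(a,160,120,100,80,4),crop(b,335,240,100,80,4)]))
cv2.imwrite("pics/gs.png",crop(a,195,195,145,130,5)[:600])
cv2.imwrite("pics/gt.png",crop(b,215,90,110,150,4))
E
python3 c.py
```

```text
(no output)
```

View pics/pul.png

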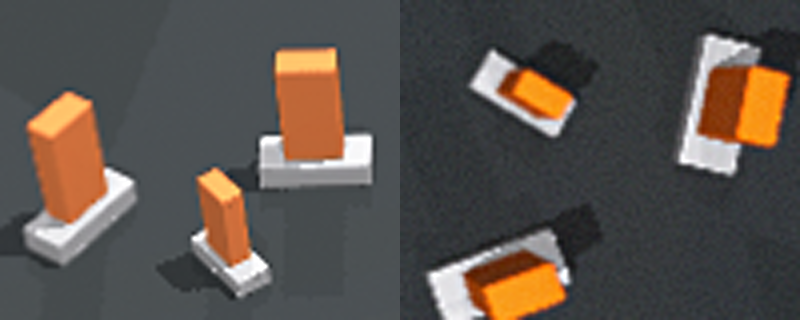

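View pics/gs.png

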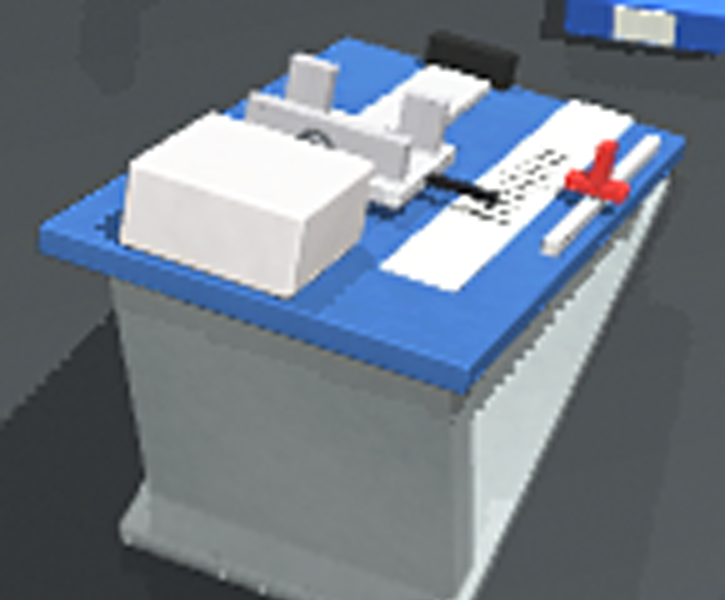

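View pics/gt.png

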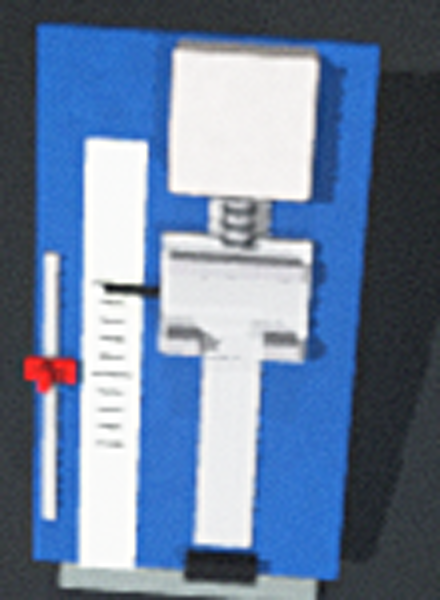

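The crop confirms it: the target in the scene half is at about (230,235), with half-scale neighbours at (310,110) and (80,170). The gauge crops show the deck corners, the pointer tip at gs (497,200) / gt (95,285), and the flag's inner edge at gs (568,183) / gt (77,370).

```bash
cat > m.py <<'E'
from h import *
from scipy.optimize import minimize
np.set_printoptions(precision=4,suppress=True)
S=lambda u,v:(u/5+195-.4,v/5+195-.4); T=lambda u,v:(u/4+215-.4,v/4+90-.4)
for n,s,t in [("deckBL",(464,365),(38,25)),("deckBR",(40,232),(380,45)),("deckFR",(345,38),(338,580)),("deckFL",(683,135),(35,560)),
  ("pointer",(497,200),(95,286)),("flag",(568,183),(77,370)),("wallL",(412,150),(160,250)),("wallR",(247,98),(313,256)),("houFL",(372,180),(168,192)),("houFR",(215,112),(318,200)),("hb",(125,160),(320,48))]:
    X,e=tri("scene",S(*s),"top",T(*t));print(n,X,round(e,4))
box=lambda x,y,z0,z1:np.array([[a,b,c] for a in(-x,x) for b in(-y,y) for c in(z0,z1)])
parts=[box(.012,.028,0,.014),box(.008,.015,.014,.072)]
def fitmask(masks,p0,parts):
    def cost(p):
        c,s=np.cos(p[2]),np.sin(p[2]);R=np.array([[c,-s,0],[s,c,0],[0,0,1]]);L=0
        for cam,m in masks.items():
            im=np.zeros((420*4,560*4),np.uint8)
            for b in parts:
                q=proj(cam,b@R.T+[p[0],p[1],p[3]]);cv2.fillConvexPoly(im,cv2.convexHull(((q+.5)*4*16).astype(np.int32)),1,shift=4)
            f=cv2.resize(im.astype(np.float32),(560,420),interpolation=cv2.INTER_AREA)
            L+=np.abs(f-m).sum()/m.sum()
        return L
    best=None
    for y in p0[2]:
        o=minimize(cost,[p0[0],p0[1],y,p0[3]],method="Nelder-Mead",options=dict(initial_simplex=np.array([p0[0],p0[1],y,p0[3]])+np.vstack([np.zeros(4),np.diag([.01,.01,.2,.008])]),maxiter=300))
        if best is None or o.fun<best.fun:best=o
    return best
if __name__=="__main__":
    ms={}
    for cam in("scene","top"):
        eyes.capture(cam)
        for d in eyes.outline_of(cam,"orange_puller"):
            m=d["mask"];v,u=np.nonzero(m);print(cam,d["conf"],m.sum(),u.mean(),v.mean())
            t=proj(cam,[.433,-.218,.03])[0]
            if np.hypot(u.mean()-t[0],v.mean()-t[1])<15:ms[cam]=m.astype(np.float32)
    o=fitmask(ms,(.433,-.218,[-.7,-.3,.3,.7],0),parts);print("puller",o.x,np.degrees(o.x[2]),o.fun)
    for c in("scene","top"):
        o=fitmask({c:ms[c]},(.433,-.218,[-.6],0),parts);print(c,o.x,np.degrees(o.x[2]),o.fun)
    tr=[]
    for cam in("scene","top"):
        for d in eyes.outline_of(cam,"green_tray"):
            v,u=np.nonzero(d["mask"]);print(cam,d["conf"],len(u),u.mean(),v.mean())
            if d["conf"]>.5 and np.hypot(*(proj(cam,[.615,.347,.01])[0]-[u.mean(),v.mean()]))<15: tr.append((cam,d["mask"].astype(np.float32)))
    o=fitmask(dict(tr),(.615,.347,[0],0),[box(.055,.05,0,.025)]);print("tray",o.x,np.degrees(o.x[2]),o.fun)
E
python3 m.py
```

```text
deckBL [0.7568 0.0817 0.2023] 0.0023
deckBR [ 0.7483 -0.086   0.1987] 0.0004
deckFR [ 0.4923 -0.0711  0.053 ] 0.001
deckFL [0.5029 0.0972 0.0563] 0.0022
pointer [0.6387 0.0557 0.1479] 0.0054
flag [0.5989 0.0701 0.1192] 0.0004
wallL [0.6499 0.0226 0.1776] 0.0011
wallR [ 0.646  -0.051   0.1776] 0.005
houFL [0.677  0.0176 0.188 ] 0.0027
houFR [ 0.6701 -0.053   0.194 ] 0.005
hb [ 0.7337 -0.0548  0.2344] 0.0006
scene 0.9 357 216.23809523809524 178.52941176470588
scene 0.8 678 237.7433628318584 151.20206489675516
scene 0.72 639 177.71361502347418 164.84663536776213
top 0.84 608 359.7368421052632 309.61019736842104
top 0.69 650 416.3784615384615 265.8446153846154
top 0.62 278 365.25539568345323 262.7086330935252
puller [ 0.4297 -0.2262 -0.5431 -0.0018] -31.11556349939656 0.20867465436458588
scene [ 0.4348 -0.224  -0.581   0.0049] -33.290968350524395 0.08718487620353699
top [ 0.43   -0.2239 -0.5389  0.0027] -30.877029309107836 0.09779676049947739Traceback (most recent call last):
  File "m.py", line 38, in <module>
    for d in eyes.outline_of(cam,"green_tray"):
             ~~~~~~~~~~~~~~~^^^^^^^^^^^^^^^^^^
ValueError: time passes only in moves, steps and waits
```

```bash
cat > g.py <<'E'
from h import *
from scipy.optimize import least_squares
np.set_printoptions(precision=4,suppress=True)
S=lambda u,v:(u/5+195-.4,v/5+195-.4); T=lambda u,v:(u/4+215-.4,v/4+90-.4)
A=np.radians(30)
def frame(p):
    c,s=np.cos(p[3]),np.sin(p[3]);Rz=np.array([[c,-s,0],[s,c,0],[0,0,1]])
    return Rz@np.array([[np.cos(A),0,-np.sin(A)],[0,1,0],[np.sin(A),0,np.cos(A)]]),np.array(p[:3])
D=[((.1475,.085,0),(464,365),(38,25)),((.1475,-.085,0),(40,232),(380,45)),((-.1475,-.085,0),(345,38),(338,580)),((-.1475,.085,0),(683,135),(35,560))]
def res(p):
    R,t=frame(p);o=[]
    for m,s,u in D:
        X=R@np.array(m)+t
        o+=list(proj("scene",X)[0]-S(*s)+0)+list(proj("top",X)[0]-T(*u))
    return o
o=least_squares(res,[.625,.0055,.1285,-.057],loss="soft_l1");P=o.x
G=frame(P)
if __name__=="__main__":
    print("gauge",P,np.degrees(P[3]),"resid px",np.array(o.fun).reshape(-1,4))
    R,t=G
    for n,X in [("houF",(.67355,-.0177,.191)),("wall",(.648,-.0142,.1776)),("pointer",(.6387,.0557,.1479)),("flag",(.5989,.0701,.1192))]: print(n,R.T@(np.array(X)-t))
    import sys
    s,y=float(sys.argv[1]),float(sys.argv[2])
    a=cv2.resize(cv2.imread("s.png")[195:315,215:315],None,fx=5,fy=5);b=cv2.resize(cv2.imread("t.png")[125:215,225:310],None,fx=4.7,fy=4.7)[:600]
    L=[]
    sq=lambda x,y0,y1,z0,z1:[(x,y0,z0),(x,y1,z0),(x,y1,z1),(x,y0,z1)]
    L+= [sq(s+.016,y-.034,y+.034,.014,.030),sq(s-.016,y+.016,y+.034,.014,.036),sq(s-.016,y-.034,y-.016,.014,.036),sq(s+.058,y-.036,y+.036,0,.034)]
    L+= [[(x,yy,0) for x,yy in((.1475,.085),(.1475,-.085),(-.1475,-.085),(-.1475,.085))]]
    for im,cam,ox,oy,k in((a,"scene",215,195,5),(b,"top",225,125,4.7)):
        for l,col in zip(L,[(0,0,255),(0,200,0),(0,200,0),(255,0,255),(0,255,255)]):
            q=proj(cam,np.array(l)@R.T+t)-[ox,oy]
            cv2.polylines(im,[((q+.5)*k).astype(int)],True,col,1)
    h=max(a.shape[0],b.shape[0]);pad=lambda i:cv2.copyMakeBorder(i,0,h-i.shape[0],0,0,0)
    w=np.hstack([pad(a),pad(b)]);cv2.imwrite("pics/ov%s.png"%(sys.argv[3]),w[:600,:] if w.shape[1]<=800 else cv2.resize(w,None,fx=800/w.shape[1],fy=800/w.shape[1]))
    print("trough",R@np.array([s,y,.014])+t)
E
python3 g.py 0.0165 -0.0195 1
```

```text
gauge [ 0.6248  0.0055  0.1272 -0.0579] -3.3177079332431747 resid px [[ 1.3322  0.8519 -0.0284 -0.1598]
 [-0.1917 -1.214   0.52   -0.038 ]
 [-0.1311 -0.1612  0.5643 -0.1277]
 [ 0.7516  0.6618  0.3436  0.2356]]
houF [ 0.0752 -0.0204  0.0303]
wall [ 0.0462 -0.0184  0.0315]
pointer [0.0198 0.0509 0.0125]
flag [-0.0296  0.063   0.0079]
trough [ 0.631  -0.0143  0.1476]
```

View pics/ov1.png

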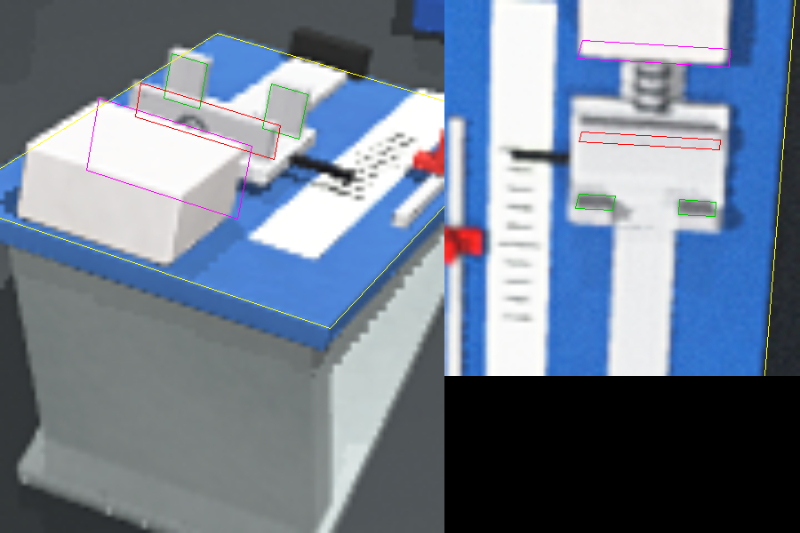

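The overlay shows the post faces, at top-panel px (595,202) and (697,208), and the housing edge agreeing with the model. That puts the trough at about (0.631,-0.014,0.148) with the gauge at yaw -3.3°. The puller is at about (0.431,-0.225) with yaw -31.5°. Moving above it now.

Call:
jog_arm([
  [0.9,0.774,0,0],
  [0.9,0.774,0,0],
  [0.9,0.774,0,0],
  [0.9,0.774,0,0],
  [0.9,0.774,0,0],
  [0.9,0.774,0,0],
  [0.9,0.774,0,0],
  [0.9,0.774,0,0],
  [0.9,0.774,0,0],
], grip=87)

```text
time_s: 2.2
tcp_pos: [0.3138, 0.4039, 0.4049]
ee_rot: [[0.944, -0.33, 0.0], [-0.33, -0.944, 0.0], [0.0, -0.0, -1.0]]
wrist_force: [-0.2, 0.4, -0.4]
gripper_width: 1.001
gripper_force: 0.0
```

Call:
jog_arm([
  [0.9,0.774,0,0],
  [0.9,0.774,0,0],
  [0.9,0.774,0,0],
  [0.9,0.774,0,0],
  [0.9,0.774,0,0],
  [0.9,0.774,0,0],
  [0.9,0.774,0,0],
  [0.9,0.774,0,0],
  [0.9,0.774,0,0],
])

```text
time_s: 3.1
tcp_pos: [0.4206, 0.2189, 0.405]
ee_rot: [[0.944, -0.33, 0.0], [-0.33, -0.944, 0.0], [0.0, -0.001, -1.0]]
wrist_force: [0.2, 0.6, 0.4]
gripper_width: 1.003
gripper_force: 0.0
```

Call:
jog_arm([
  [0.36,0.946,0,0],
  [0.36,0.946,0,0],
  [0.36,0.946,0,0],
  [0.36,0.946,0,0],
  [0.36,0.946,0,0],
  [0.36,0.946,0,0],
  [0.36,0.946,0,0],
  [0.36,0.946,0,0],
  [0.36,0.946,0,0],
  [0.36,0.946,0,0],
])

```text
time_s: 4.1
tcp_pos: [0.4255, 0.0166, 0.405]
ee_rot: [[0.944, -0.33, 0.001], [-0.33, -0.944, 0.0], [0.0, -0.0, -1.0]]
wrist_force: [0.5, 0.2, -0.7]
gripper_width: 0.999
gripper_force: 0.0
```

Call:
jog_arm([
  [0.36,0.946,0,0],
  [0.36,0.946,0,0],
  [0.36,0.946,0,0],
  [0.36,0.946,0,0],
  [0.36,0.946,0,0],
  [0.36,0.946,0,0],
  [0.36,0.946,0,0],
  [0.36,0.946,0,0],
  [0.36,0.946,0,0],
  [0.36,0.946,0,0],
])

```text
time_s: 5.1
tcp_pos: [0.431, -0.1858, 0.405]
ee_rot: [[0.944, -0.33, 0.001], [-0.33, -0.944, -0.0], [0.001, -0.0, -1.0]]
wrist_force: [-0.3, 0.3, -0.6]
gripper_width: 1.003
gripper_force: 0.0
```

Call:
jog_arm([
  [0.36,0.946,0,0],
  [0.36,0.946,0,0],
  [0,0,0,0.9],
  [0,0,0,0.9],
  [0,0,0,0.86],
  [0,0,0,0],
])

```text
time_s: 5.7
tcp_pos: [0.4321, -0.2255, 0.4048]
ee_rot: [[0.853, -0.522, 0.0], [-0.522, -0.853, -0.0], [0.0, -0.0, -1.0]]
wrist_force: [-0.3, 0.4, 0.2]
gripper_width: 1.001
gripper_force: 0.0
```

```bash
cat > tr.py <<'E'
from m import *
from g import G
tr={}
for cam in("scene","top"):
    eyes.capture(cam)
    for d in eyes.outline_of(cam,"green_tray"):
        v,u=np.nonzero(d["mask"])
        if np.hypot(*(proj(cam,[.615,.347,.01])[0]-[u.mean(),v.mean()]))<15: tr[cam]=d["mask"].astype(np.float32)
o=fitmask(tr,(.615,.347,[0],0),[box(.055,.05,0,.025)]);print("tray",list(tr),o.x,np.degrees(o.x[2]),o.fun)
for c in tr:
    o=fitmask({c:tr[c]},(.615,.347,[0],0),[box(.055,.05,0,.025)]);print(c,o.x,np.degrees(o.x[2]),o.fun)
R,t=G
for n,z in(("pointer",.012),("flag",.008)):
    for cam,px in (("scene",S(*((497,200) if n=="pointer" else (568,183)))),("top",T(*((95,286) if n=="pointer" else (77,370))))):
        a,d=ray(cam,*px);a=R.T@(a-t);d=R.T@d;print(n,cam,a+d*(z-a[2])/d[2])
print(sense()["time_s"])
E
python3 tr.py | grep -v "^deck\|^wall\|^hou\|^hb"
```

```text
pointer [0.6387 0.0557 0.1479] 0.0054
flag [0.5989 0.0701 0.1192] 0.0004
tray ['scene', 'top'] [ 0.6146  0.3484 -0.0277 -0.0007] -1.5869994950668616 0.06719899922609329
scene [ 0.6167  0.3478 -0.0166  0.0022] -0.95102073469926 0.02676510252058506
top [ 0.6165  0.3534 -0.0288 -0.0135] -1.6472555416603443 0.028833182528614998
pointer scene [0.0211 0.0485 0.012 ]
pointer top [0.0187 0.0535 0.012 ]
flag scene [-0.0296  0.0631  0.008 ]
flag top [-0.0296  0.0627  0.008 ]
5.9
```

Call:
jog_arm([
  [0,0,1,0],
  [0,0,1,0],
  [0,0,1,0],
  [0,0,1,0],
  [0,0,1,0],
  [0,0,1,0],
  [0,0,1,0],
  [0,0,1,0],
  [0,0,1,0],
])

```text
time_s: 6.8
tcp_pos: [0.4324, -0.2253, 0.2241]
ee_rot: [[0.853, -0.521, 0.001], [-0.521, -0.853, -0.0], [0.001, -0.0, -1.0]]
wrist_force: [0.1, -0.4, 0.3]
gripper_width: 1.001
gripper_force: 0.0
```

Call:
jog_arm([
  [0,0,0,0],
  [0,0,0,0],
  [0,0,0,0],
  [0,0,0,0],
  [0,0,0,0],
  [0,0,0,0],
  [0,0,0,0],
  [0,0,0,0],
], grip=10)

```text
time_s: 7.6
tcp_pos: [0.4321, -0.2254, 0.2249]
ee_rot: [[0.853, -0.522, -0.0], [-0.522, -0.853, -0.0], [-0.0, 0.0, -1.0]]
wrist_force: [-1.1, -0.9, 0.2]
gripper_width: 0.355
gripper_force: 0.7
```

Call:
jog_arm([
  [0,0,0,0],
  [0,0,0,0],
  [0,0,-0.5,0],
  [0,0,-1,0],
  [0,0,-1,0],
  [0,0,-1,0],
  [0,0,-1,0],
  [0,0,-1,0],
  [0,0,-1,0],
  [0,0,-0.5,0],
])

```text
time_s: 8.6
tcp_pos: [0.4322, -0.2254, 0.3668]
ee_rot: [[0.853, -0.522, 0.003], [-0.522, -0.853, -0.001], [0.003, -0.001, -1.0]]
wrist_force: [-0.2, -0.5, -1.9]
gripper_width: 0.337
gripper_force: 30.0
```

Call:
jog_arm([
  [0,0,0,-0.88],
  [0,0,0,-0.88],
  [0,0,0,-0.88],
  [0,0,0,-0.88],
  [0,0,0,-0.88],
  [0,0,0,-0.88],
  [0,0,0,-0.87],
  [0,0,0,0],
])

```text
time_s: 9.4
tcp_pos: [0.4319, -0.2252, 0.3643]
ee_rot: [[0.998, -0.058, -0.001], [-0.058, -0.998, 0.001], [-0.001, -0.001, -1.0]]
wrist_force: [-0.3, -0.2, -2.4]
gripper_width: 0.34
gripper_force: 30.0
```

Call:
jog_arm([
  [0.376,-0.923,0,0],
  [0.376,-0.923,0,0],
  [0.376,-0.923,0,0],
  [0.376,-0.923,0,0],
  [0.376,-0.923,0,0],
  [0.376,-0.923,0,0],
  [0.376,-0.923,0,0],
  [0.376,-0.923,0,0],
  [0.376,-0.923,0,0],
  [0.376,-0.923,0,0],
])

```text
time_s: 10.4
tcp_pos: [0.518, -0.0446, 0.3644]
ee_rot: [[0.998, -0.059, -0.001], [-0.059, -0.998, 0.0], [-0.001, -0.0, -1.0]]
wrist_force: [0.5, 0.5, -1.1]
gripper_width: 0.344
gripper_force: 30.0
```

Call:
jog_arm([
  [0.376,-0.923,0,0],
  [0.376,-0.923,0,0],
  [0,0,0,0],
  [0,0,0,0],
])

```text
time_s: 10.8
tcp_pos: [0.535, -0.009, 0.3644]
ee_rot: [[0.998, -0.058, -0.001], [-0.058, -0.998, -0.0], [-0.001, 0.0, -1.0]]
wrist_force: [-0.1, -0.1, -1.9]
gripper_width: 0.341
gripper_force: 30.0
```

Call:
jog_arm([
  [0,0,0.8,0],
  [0,0,0.8,0],
  [0,0,0.4,0],
  [0,0,0.15,0],
  [0,0,0.15,0],
  [0,0,0,0],
])

```text
time_s: 11.4
tcp_pos: [0.5351, -0.0096, 0.3189]
ee_rot: [[0.998, -0.058, 0.0], [-0.058, -0.998, -0.0], [0.0, -0.0, -1.0]]
wrist_force: [0.4, -0.5, -1.9]
gripper_width: 0.341
gripper_force: 30.0
```

Call:
jog_arm([
  [0,0,0.15,0],
  [0,0,0.15,0],
])

```text
time_s: 11.6
tcp_pos: [0.5354, -0.0094, 0.3141]
ee_rot: [[0.998, -0.057, 0.002], [-0.057, -0.998, -0.0], [0.002, 0.0, -1.0]]
wrist_force: [-5.0, 2.3, 18.3]
gripper_width: 0.341
gripper_force: 30.0
```

Call:
jog_arm([
  [0,0,0.15,0],
  [0,0,0.15,0],
])

```text
time_s: 11.8
tcp_pos: [0.5363, -0.0092, 0.3135]
ee_rot: [[0.999, -0.054, 0.007], [-0.054, -0.999, -0.002], [0.007, 0.001, -1.0]]
wrist_force: [-9.8, 1.9, 35.4]
gripper_width: 0.342
gripper_force: 30.0
```

Call:
jog_arm([
  [0,0,-0.25,0],
  [0,0,-0.25,0],
  [0,0,0,0],
])

```text
time_s: 12.1
tcp_pos: [0.5351, -0.0094, 0.3171]
ee_rot: [[0.998, -0.058, 0.001], [-0.058, -0.998, 0.0], [0.001, -0.0, -1.0]]
wrist_force: [0.4, 0.4, -1.2]
gripper_width: 0.337
gripper_force: 30.0
```

```bash
python3 - <<'E'
from g import *
R,t=G
for cam,f,pts in(("scene",S,[(425,62),(515,88),(427,35),(517,55)]),("top",T,[(187,552),(258,552),(187,580),(258,580)])):
    for p in pts:
        a,d=ray(cam,*f(*p));a=R.T@(a-t);d=R.T@d;print(cam,p,[a+d*(z-a[2])/d[2] for z in(.004,.018)])
im=eyes.capture("scene");cv2.imwrite("pics/p1.png",cv2.resize(im[140:300,190:350],None,fx=3.7,fy=3.7,interpolation=cv2.INTER_CUBIC))
E
```

```text
scene (425, 62) [array([-0.1348, -0.0397,  0.004 ]), array([-0.0948, -0.0273,  0.018 ])]
scene (515, 88) [array([-0.1355,  0.0047,  0.004 ]), array([-0.0956,  0.0153,  0.018 ])]
scene (427, 35) [array([-0.1728, -0.053 ,  0.004 ]), array([-0.1315, -0.0401,  0.018 ])]
scene (517, 55) [array([-0.1818, -0.01  ,  0.004 ]), array([-0.1401,  0.0013,  0.018 ])]
top (187, 552) [array([-0.1343,  0.0009,  0.004 ]), array([-0.1275,  0.0002,  0.018 ])]
top (258, 552) [array([-0.1317, -0.0383,  0.004 ]), array([-0.1249, -0.0384,  0.018 ])]
top (187, 580) [array([-0.1516,  0.0003,  0.004 ]), array([-0.1445, -0.0004,  0.018 ])]
top (258, 580) [array([-0.1489, -0.0392,  0.004 ]), array([-0.1419, -0.0393,  0.018 ])]
```

View pics/p1.png

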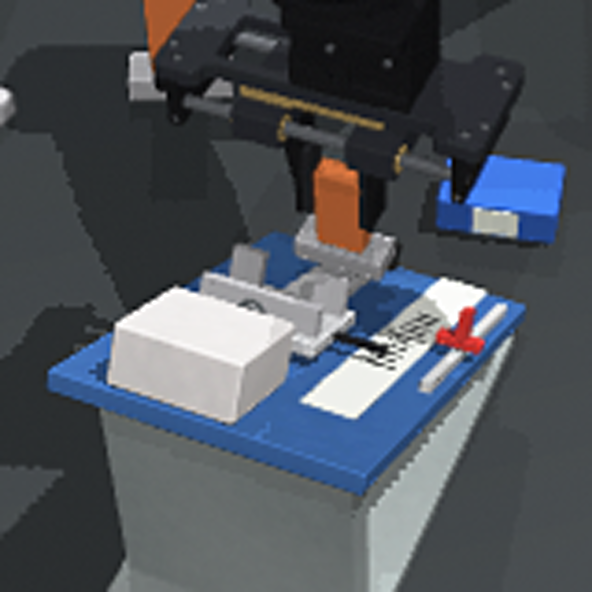

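The picture shows the puller upright at px (340,210), above the rail. Pressing it on the slope does not swing it in the grip, so I'll lean it 30° by pushing its foot sideways against the green tray's fixed near wall.

Call:
jog_arm([
  [0,0,-1,0],
  [0,0,-1,0],
  [0.098,-0.9,0,0],
  [0.098,-0.9,0,0],
  [0.098,-0.9,0,0],
  [0.098,-0.9,0,0],
  [0.098,-0.9,0,0],
  [0.098,-0.9,0,0],
  [0.098,-0.9,0,0],
  [0.098,-0.9,0,0],
])

```text
time_s: 13.15
tcp_pos: [0.5592, 0.135, 0.3567]
ee_rot: [[0.998, -0.057, -0.0], [-0.057, -0.998, -0.0], [-0.0, 0.0, -1.0]]
wrist_force: [-0.4, 0.1, -1.0]
gripper_width: 0.341
gripper_force: 30.0
```

Call:
jog_arm([
  [0.098,-0.9,0,0],
  [0.098,-0.9,0,0],
  [0.098,-0.9,0,0],
  [0.098,-0.9,0,0],
  [0.098,-0.9,0,0],
  [0.098,-0.9,0,0],
  [0.098,-0.9,0,0],
  [0.098,-0.9,0,0],
  [0.098,-0.9,0,0],
  [0.098,-0.9,0,0],
])

```text
time_s: 14.15
tcp_pos: [0.5891, 0.3135, 0.3567]
ee_rot: [[0.998, -0.058, -0.0], [-0.058, -0.998, -0.0], [-0.0, 0.0, -1.0]]
wrist_force: [-0.9, 1.3, -2.4]
gripper_width: 0.342
gripper_force: 30.0
```

Call:
jog_arm([
  [0.098,-0.9,0,0],
  [0.098,-0.9,0,0],
  [0,0,1,0],
  [0,0,1,0],
  [0,0,1,0],
  [0,0,1,0],
  [0,0,1,0],
  [0,0,0.7,0],
  [0,0,0.3,0],
  [0,0,0,0],
])

```text
time_s: 15.15
tcp_pos: [0.5949, 0.3479, 0.2359]
ee_rot: [[0.998, -0.058, -0.001], [-0.058, -0.998, -0.001], [-0.001, 0.001, -1.0]]
wrist_force: [-0.7, 0.1, -1.9]
gripper_width: 0.341
gripper_force: 30.0
```

Call:
jog_arm([
  [0,0,0.2,0],
  [-0.3,0,0,0],
  [-0.3,0,0,0],
  [-0.2,0,0,0],
])

```text
time_s: 15.55
tcp_pos: [0.579, 0.3488, 0.2338]
ee_rot: [[0.998, -0.056, 0.003], [-0.056, -0.998, 0.001], [0.003, -0.001, -1.0]]
wrist_force: [5.5, -1.5, -3.4]
gripper_width: 0.344
gripper_force: 30.0
```

Call:
jog_arm([
  [-0.2,0,0,0],
  [-0.2,0,0,0],
])

```text
time_s: 15.75
tcp_pos: [0.5724, 0.3492, 0.2349]
ee_rot: [[0.998, -0.056, 0.007], [-0.056, -0.998, 0.002], [0.007, -0.002, -1.0]]
wrist_force: [7.4, -3.1, -0.3]
gripper_width: 0.342
gripper_force: 30.0
```

Call:
jog_arm([
  [-0.2,0,0,0],
  [-0.2,0,0,0],
])

```text
time_s: 15.95
tcp_pos: [0.5647, 0.3497, 0.2354]
ee_rot: [[0.998, -0.056, 0.008], [-0.056, -0.998, 0.003], [0.007, -0.003, -1.0]]
wrist_force: [6.0, -2.4, -0.7]
gripper_width: 0.342
gripper_force: 30.0
```

Call:
jog_arm([
  [-0.2,0,0.1,0],
  [-0.2,0,0.05,0],
  [-0.2,0,0,0],
  [0,0,0,0],
])

```text
time_s: 16.35
tcp_pos: [0.5524, 0.351, 0.2321]
ee_rot: [[0.998, -0.056, 0.007], [-0.056, -0.998, 0.004], [0.007, -0.005, -1.0]]
wrist_force: [5.4, -0.4, -1.2]
gripper_width: 0.341
gripper_force: 30.0
```

```bash
python3 - <<'E'
from h import *
im=eyes.capture("scene");c=proj("scene",[.57,.35,.05])[0].astype(int);print(c)
jm=eyes.capture("top");d=proj("top",[.57,.35,.05])[0].astype(int)
f=lambda i,c:cv2.resize(i[c[1]-50:c[1]+50,c[0]-50:c[0]+50],(400,400),interpolation=cv2.INTER_CUBIC)
cv2.imwrite("pics/p2.png",np.hstack([f(im,c),f(jm,d)]))
E
```

```text
[439 275]
```

View pics/p2.png

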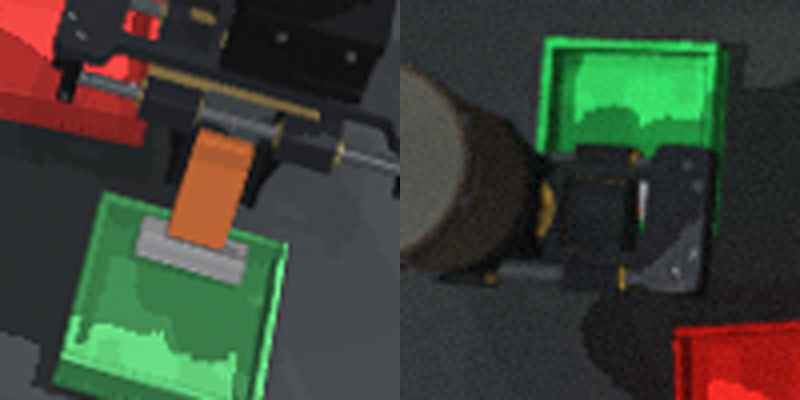

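Left half: the puller, foot at px (190,250), leans about 30° against the tray wall, as it must for the slope. Carrying it to the trough now.

Call:
jog_arm([
  [0.5,0,0,0],
  [0,0,-1,0],
  [0,0,-1,0],
  [0,0,-1,0],
  [0,0,-1,0],
  [0,0,-1,0],
  [0,0,-1,0],
  [0,0,-1,0],
  [0,0,-1,0],
  [0,0,-0.9,0],
])

```text
time_s: 17.45
tcp_pos: [0.5607, 0.3495, 0.4086]
ee_rot: [[0.998, -0.058, -0.001], [-0.058, -0.998, -0.0], [-0.001, 0.0, -1.0]]
wrist_force: [0.0, 0.6, -1.7]
gripper_width: 0.344
gripper_force: 30.0
```

Call:
jog_arm([
  [0.1,0.9,0,0],
  [0.1,0.9,0,0],
  [0.1,0.9,0,0],
  [0.1,0.9,0,0],
  [0.1,0.9,0,0],
  [0.1,0.9,0,0],
  [0.1,0.9,0,0],
  [0.1,0.9,0,0],
  [0.1,0.9,0,0],
  [0.1,0.9,0,0],
])

```text
time_s: 18.45
tcp_pos: [0.5706, 0.1673, 0.4078]
ee_rot: [[0.998, -0.058, 0.0], [-0.058, -0.998, 0.0], [0.0, -0.0, -1.0]]
wrist_force: [-0.6, 0.8, -2.2]
gripper_width: 0.337
gripper_force: 30.0
```

Call:
jog_arm([
  [0.1,0.9,0,0],
  [0.1,0.9,0,0],
  [0.1,0.9,0,0],
  [0.1,0.9,0,0],
  [0.1,0.9,0,0],
  [0.1,0.9,0,0],
  [0.1,0.9,0,0],
  [0.1,0.9,0,0],
  [0.1,0.9,0,0],
  [0,0,0,0],
])

```text
time_s: 19.45
tcp_pos: [0.5791, 0.0037, 0.4077]
ee_rot: [[0.998, -0.06, -0.0], [-0.06, -0.998, -0.0], [-0.0, 0.0, -1.0]]
wrist_force: [-0.1, 0.6, -2.3]
gripper_width: 0.337
gripper_force: 30.0
```

```bash
cat > tilt.py <<'E'
from m import *
def run():
    s=sense();g=np.array(s["tcp_pos"])+.164*np.array(s["ee_rot"])[:,2];yaw=np.arctan2(*np.array(s["ee_rot"])[[1,0],0])
    ms={}
    for cam in("scene","top"):
        eyes.capture(cam)
        for d in eyes.outline_of(cam,"orange_puller"):
            v,u=np.nonzero(d["mask"]);q=proj(cam,g+[.015,0,-.03])[0]
            if np.hypot(u.mean()-q[0],v.mean()-q[1])<20: ms[cam]=d["mask"].astype(np.float32);print(cam,len(u),d["conf"])
    W=np.array([[np.cos(yaw),-np.sin(yaw),0],[np.sin(yaw),np.cos(yaw),0],[0,0,1]])
    P=[box(.012,.028,0,.014),box(.008,.015,.014,.060)]
    def pts(b,p):
        c,s_=np.cos(p[0]),np.sin(p[0]);Q=np.array([[c,0,-s_],[0,1,0],[s_,0,c]])
        return (b-[p[1],p[3],p[2]])@Q.T@W.T+g
    for cam,m in list(ms.items()):
        def cost(p):
            im=np.zeros((1680,2240),np.uint8)
            for b in P:cv2.fillConvexPoly(im,cv2.convexHull(((proj(cam,pts(b,p))+.5)*64).astype(np.int32)),1,shift=4)
            return np.abs(cv2.resize(im.astype(np.float32),(560,420),interpolation=cv2.INTER_AREA)-m).sum()/m.sum()
        p0=np.array([.5,0,.06,0])
        o=minimize(cost,p0,method="Nelder-Mead",options=dict(initial_simplex=p0+np.vstack([np.zeros(4),np.diag([.2,.006,.006,.006])])))
        print(cam,"tilt",np.degrees(o.x[0]),o.x[1:],o.fun,"foot",pts(np.zeros((1,3)),o.x)[0])
run()
E
python3 tilt.py | grep -v "^deck\|^wall\|^hou\|^hb\|^poi\|^flag"
```

```text
scene 688 0.78
scene tilt 33.72489532682118 [0.0018 0.0595 0.    ] 0.20257994532585144 foot [0.6106 0.0017 0.1932]
```

Call:
jog_arm([
  [0.26,0.75,0.3,0],
  [0,0,0.37,0],
  [0,0,0,0],
  [0.156,0,0.27,0],
  [0.156,0,0.27,0],
  [0.156,0,0.27,0],
  [0.156,0,0.27,0],
  [0,0,0,0],
])

```text
time_s: 20.45
tcp_pos: [0.5966, -0.0098, 0.3719]
ee_rot: [[0.998, -0.058, 0.0], [-0.058, -0.998, -0.0], [0.0, 0.0, -1.0]]
wrist_force: [1.8, 0.5, -1.4]
gripper_width: 0.342
gripper_force: 30.0
```

Call:
jog_arm([
  [0.06,0,0.11,0],
  [0.06,0,0.11,0],
  [0,0,0,0],
])

```text
time_s: 20.75
tcp_pos: [0.5986, -0.01, 0.3684]
ee_rot: [[0.998, -0.058, 0.001], [-0.058, -0.998, 0.0], [0.001, -0.0, -1.0]]
wrist_force: [2.0, -0.2, -0.8]
gripper_width: 0.341
gripper_force: 30.0
```

Call:
jog_arm([
  [0.06,0,0.11,0],
  [0,0,0,0],
])

```text
time_s: 20.95
tcp_pos: [0.5997, -0.0101, 0.3662]
ee_rot: [[0.998, -0.058, 0.001], [-0.058, -0.998, 0.0], [0.001, -0.0, -1.0]]
wrist_force: [1.2, -0.1, -0.8]
gripper_width: 0.344
gripper_force: 30.0
```

Call:
jog_arm([
  [0.09,0,-0.05,0],
  [0,0,0,0],
])

```text
time_s: 21.15
tcp_pos: [0.6011, -0.0103, 0.3669]
ee_rot: [[0.998, -0.058, -0.002], [-0.058, -0.998, -0.0], [-0.002, 0.0, -1.0]]
wrist_force: [-1.9, -0.4, -1.5]
gripper_width: 0.341
gripper_force: 30.0
```

Call:
jog_arm([
  [0.06,0,0.11,0],
  [0,0,0,0],
])

```text
time_s: 21.35
tcp_pos: [0.6015, -0.0102, 0.3667]
ee_rot: [[0.998, -0.057, -0.003], [-0.057, -0.998, -0.001], [-0.003, 0.001, -1.0]]
wrist_force: [-7.1, 2.3, 8.2]
gripper_width: 0.342
gripper_force: 30.0
```

Call:
jog_arm([
  [0.06,0,0.11,0],
  [0,0,0,0],
])

```text
time_s: 21.55
tcp_pos: [0.6018, -0.0102, 0.3665]
ee_rot: [[0.998, -0.056, -0.004], [-0.056, -0.998, -0.001], [-0.004, 0.001, -1.0]]
wrist_force: [-13.1, 3.7, 16.7]
gripper_width: 0.339
gripper_force: 30.0
```

Call:
jog_arm([
  [-0.08,0,-0.15,0],
  [0,0,0,0],
])

```text
time_s: 21.75
tcp_pos: [0.6016, -0.0102, 0.367]
ee_rot: [[0.998, -0.057, -0.0], [-0.057, -0.998, 0.0], [-0.0, -0.0, -1.0]]
wrist_force: [-5.1, 2.5, 8.3]
gripper_width: 0.346
gripper_force: 30.0
```

Call:
jog_arm([
  [0,0,0,0],
  [0,0,0,0],
  [0,0,0,0],
  [0,0,0,0],
], grip=46)

```text
time_s: 22.15
tcp_pos: [0.6023, -0.0104, 0.3652]
ee_rot: [[0.998, -0.058, -0.001], [-0.058, -0.998, -0.0], [-0.001, 0.0, -1.0]]
wrist_force: [0.4, -0.5, 0.3]
gripper_width: 0.516
gripper_force: 0.0
```

```bash
python3 tilt.py | grep -v "^deck\|^wall\|^hou\|^hb\|^poi\|^flag"; python3 - <<'E'
from h import *
im=eyes.capture("scene");c=proj("scene",[.62,0,.17])[0].astype(int);jm=eyes.capture("top");d=proj("top",[.62,0.01,.15])[0].astype(int)
f=lambda i,c:cv2.resize(i[c[1]-45:c[1]+45,c[0]-45:c[0]+45],(400,400),interpolation=cv2.INTER_CUBIC)
cv2.imwrite("pics/p3.png",np.hstack([f(im,c),f(jm,d)]))
E
```

```text
scene 489 0.62
scene tilt 50.19463539436283 [0.0144 0.0457 0.0017] 0.31837934255599976 foot [ 0.628  -0.0136  0.1609]
```

View pics/p3.png

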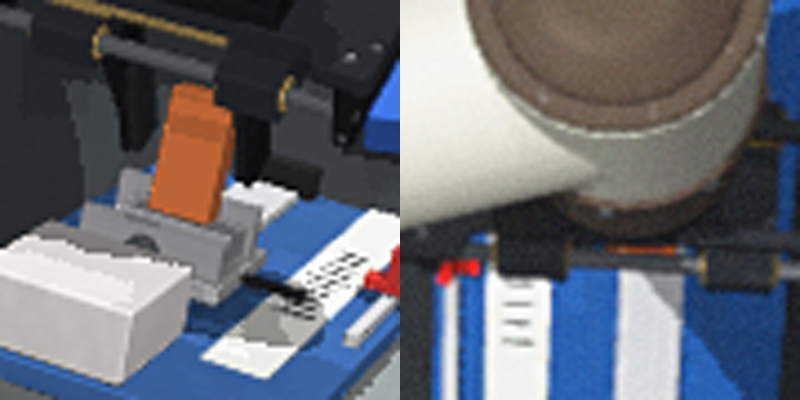

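The picture shows the released puller standing in the trough between wall and posts, grip at left-panel px (195,160). I'll check its lean numerically from the orange pixels before re-gripping lower.

```bash
cat > lean.py <<'E'
from h import *
from g import G
R,t=G
im=eyes.capture("scene");hsv=cv2.cvtColor(im,cv2.COLOR_BGR2HSV)
m=cv2.inRange(hsv,(5,130,90),(20,255,255));n,l,st,ce=cv2.connectedComponentsWithStats(m)
q=proj("scene",[.61,-.012,.185])[0];i=1+np.argmin(np.hypot(*(ce[1:]-q).T)+1e3*(st[1:,4]<60));m=(l==i).astype(np.float32);print(st[i],ce[i])
v,u=np.nonzero(m)
out=[]
for th in range(16,46,2):
    a=np.radians(th-30);Q=np.array([[np.cos(a),0,-np.sin(a)],[0,1,0],[np.sin(a),0,np.cos(a)]])
    for s in np.arange(.006,.026,.002):
        for y in(-.02,-.017,-.014):
            b=np.array([[x,yy,z] for x in(-.008,.008) for yy in(-.015,.015) for z in(.016,.072)])
            k=proj("scene",(b@Q.T+[s,y,.014])@R.T+t)
            f=np.zeros((420,560),np.uint8);cv2.fillConvexPoly(f,cv2.convexHull(k.round().astype(np.int32)),1)
            out.append((np.abs(f-m).sum()/m.sum(),th,round(s,3),y))
out.sort()
for o in out[:8]:print(o)
E
python3 lean.py
```

```text
[259 186  20  32 439] [268.9727 202.5011]
(np.float32(0.17312072), 30, np.float64(0.01), -0.017)
(np.float32(0.17539863), 36, np.float64(0.01), -0.02)
(np.float32(0.17767654), 38, np.float64(0.014), -0.017)
(np.float32(0.18223235), 38, np.float64(0.012), -0.02)
(np.float32(0.18451025), 32, np.float64(0.012), -0.017)
(np.float32(0.18451025), 36, np.float64(0.012), -0.017)
(np.float32(0.19362187), 40, np.float64(0.01), -0.02)
(np.float32(0.19362187), 44, np.float64(0.014), -0.02)
```

Call:
jog_arm([
  [0.17,0,0.29,0],
  [0.17,0,0.29,0],
  [0.16,0,0.26,0],
  [0,0,0,0],
])

```text
time_s: 22.9
tcp_pos: [0.6124, -0.0109, 0.3474]
ee_rot: [[0.998, -0.058, -0.002], [-0.058, -0.998, -0.0], [-0.002, 0.001, -1.0]]
wrist_force: [-1.0, -0.1, -1.4]
gripper_width: 0.53
gripper_force: 0.0
```

Call:
jog_arm([
  [0,0,0,0],
  [0,0,0,0],
  [0,0,0,0],
  [0,0,0,0],
], grip=10)

```text
time_s: 23.3
tcp_pos: [0.6121, -0.0109, 0.3492]
ee_rot: [[0.998, -0.058, 0.001], [-0.058, -0.998, 0.0], [0.001, -0.0, -1.0]]
wrist_force: [-0.1, 0.0, -0.3]
gripper_width: 0.341
gripper_force: 30.0
```

Call:
jog_arm([
  [-0.125,0,0.084,0],
  [-0.125,0,0.084,0],
  [-0.125,0,0.084,0],
  [-0.125,0,0.084,0],
  [0,0,0,0],
])

```text
time_s: 23.8
tcp_pos: [0.6018, -0.0102, 0.3433]
ee_rot: [[0.998, -0.057, 0.001], [-0.057, -0.998, -0.0], [0.001, -0.0, -1.0]]
wrist_force: [-1.3, 0.5, 6.1]
gripper_width: 0.342
gripper_force: 30.0
```

Call:
jog_arm([
  [-0.125,0,0.084,0],
  [-0.125,0,0.084,0],
  [-0.125,0,0.084,0],
  [-0.125,0,0.084,0],
  [-0.125,0,0.084,0],
  [0,0,0,0],
])

```text
time_s: 24.4
tcp_pos: [0.5897, -0.0095, 0.3364]
ee_rot: [[0.998, -0.057, 0.004], [-0.057, -0.998, -0.0], [0.004, 0.0, -1.0]]
wrist_force: [-2.6, 0.6, 10.9]
gripper_width: 0.344
gripper_force: 30.0
```

```bash
cat > pt.py <<'E'
from h import *
from g import G
R,t=G
c0={}
for cam in("scene","top"):
    im=eyes.capture(cam);cv2.imwrite(f"{cam}_n.png",im)
    for n in("pointer","flag_edge","trough"):
        for d in eyes.spot_in(cam,n)[:2]:print(cam,n,(R.T@(np.array(d["centre"])-t)).round(4),round(d["conf"],2))
    # pointer: dark blob on the strip; flag: red
    hsv=cv2.cvtColor(im,cv2.COLOR_BGR2HSV)
    red=cv2.inRange(hsv,(0,150,90),(4,255,255))|cv2.inRange(hsv,(176,150,90),(180,255,255))
    # unwarp slope plane z=.010 to a map, x slope -.08...04, y .03...09, 0.5 mm/px
    gx,gy=np.meshgrid(np.arange(.09,.03,-.0005),np.arange(.04,-.08,-.0005))
    for z in(.012,):
        p=np.stack([gy,gx,np.full_like(gx,z)],-1).reshape(-1,3)@R.T+t
        q=proj(cam,p).reshape(*gx.shape,2).astype(np.float32)
        c0[cam]=cv2.resize(cv2.remap(im,q,None,cv2.INTER_CUBIC),None,fx=2.5,fy=2.5)
cv2.imwrite("pics/%s.png"%__import__("sys").argv[1],np.hstack(list(c0.values())))
E
python3 pt.py q1; python3 lean.py|head -3
```

```text
scene pointer [ 0.0131 -0.0058  0.0223] 0.7
scene flag_edge [-0.0272  0.0759  0.0189] 0.54
scene trough [ 0.014  -0.0061  0.0185] 0.68
scene trough [-0.2304  0.2461 -0.0093] 0.21
[264 191  14  24 239] [271.0795 203.9582]
(np.float32(1.1046025), 36, np.float64(0.006), -0.017)
(np.float32(1.121339), 30, np.float64(0.012), -0.014)
```

```bash
cat > pp.py <<'E'
from h import *
from g import G
R,t=G
def prof(im,cam,ys,z,xs=np.arange(.035,-.075,-.0005)):
    gx,gy=np.meshgrid(ys,xs);p=np.stack([gy,gx,np.full_like(gx,z)],-1).reshape(-1,3)@R.T+t
    q=proj(cam,p).reshape(*gx.shape,2).astype(np.float32)
    return xs,cv2.remap(im,q,None,cv2.INTER_LINEAR).astype(float)
def pointer(im,cam,ys=np.arange(.032,.038,.0005),z=.012):
    xs,P=prof(im,cam,ys,z);g=P.max(2).mean(1);i=g.argmin();w=slice(max(0,i-6),i+7);k=np.clip(g[w].max()-g[w]-15,0,None)
    return (xs[w]*k).sum()/k.sum(),g[i],np.sort(g)[len(g)//2]
def flag(im,cam,z=.010):
    xs,P=prof(im,cam,np.arange(.0635,.068,.0005),z);r=(P[...,2]-np.maximum(P[...,0],P[...,1])>60).mean(1)>.5
    return xs[r].mean(),xs[r].max()-xs[r].min()
if __name__=="__main__":
    for cam,f in(("scene","s.png"),("top","t.png")):
        im=cv2.imread(f);print("home",cam,pointer(im,cam),flag(im,cam))
    for cam in("scene","top"):
        im=eyes.capture(cam);print("now",cam,pointer(im,cam),flag(im,cam))
E
python3 pp.py
```

```text
home scene (np.float64(0.0209140014214641), np.float64(27.416666666666668), np.float64(230.75)) (np.float64(-0.045439759036144646), np.float64(0.05550000000000005))
home top (np.float64(0.018272731980115975), np.float64(41.666666666666664), np.float64(250.91666666666666)) (np.float64(-0.029750000000000054), np.float64(0.012500000000000011))
now scene (np.float64(nan), np.float64(21.5), np.float64(155.33333333333334)) (np.float64(-0.045286585365853727), np.float64(0.05550000000000005))pp.py:10: RuntimeWarning: invalid value encountered in scalar divide
  return (xs[w]*k).sum()/k.sum(),g[i],np.sort(g)[len(g)//2]
pp.py:13: RuntimeWarning: Mean of empty slice.
  return xs[r].mean(),xs[r].max()-xs[r].min()
  ret = ret.dtype.type(ret / rcount)
Traceback (most recent call last):
  File "pp.py", line 18, in <module>
    im=eyes.capture(cam);print("now",cam,pointer(im,cam),flag(im,cam))
                                                         ~~~~^^^^^^^^
  File "pp.py", line 13, in flag
    return xs[r].mean(),xs[r].max()-xs[r].min()
                        ~~~~~~~~~^^
ValueError: zero-size array to reduction operation maximum which has no identity
```

```bash
python3 - <<'E'
from pp import *
for f in("s.png","scene_n.png"):
    im=cv2.imread(f)
    for a,b in((.032,.038),(.044,.050)):
        xs,P=prof(im,"scene",np.arange(a,b,.0005),.012);print(f,a,P.max(2).mean(1)[::4].astype(int).tolist())
print(xs[::4].round(3).tolist())
im=cv2.imread("scene_n.png");c=proj("scene",R@np.array([0,.04,.012])+t)[0].astype(int);print(c)
cv2.imwrite("pics/q2.png",np.hstack([cv2.resize(i[c[1]-32:c[1]+32,c[0]-32:c[0]+32],(400,400),interpolation=cv2.INTER_CUBIC) for i in(im,cv2.imread("s.png"))]))
E
```

```text
s.png 0.032 [215, 216, 213, 199, 151, 84, 37, 27, 35, 51, 79, 124, 178, 220, 235, 236, 237, 237, 234, 232, 234, 234, 233, 234, 234, 232, 229, 230, 231, 230, 229, 231, 231, 231, 231, 233, 232, 229, 228, 229, 230, 229, 229, 231, 231, 231, 233, 234, 231, 229, 230, 232, 230, 229, 229]
s.png 0.044 [219, 200, 157, 135, 115, 85, 61, 62, 87, 125, 150, 161, 177, 202, 232, 241, 235, 230, 236, 237, 224, 207, 211, 232, 243, 237, 218, 207, 218, 230, 225, 214, 220, 238, 245, 229, 208, 200, 214, 219, 209, 192, 201, 226, 247, 254, 255, 255, 255, 255, 255, 255, 255, 255, 255]
scene_n.png 0.032 [113, 110, 108, 112, 114, 112, 113, 117, 121, 123, 124, 120, 116, 117, 120, 115, 98, 67, 40, 24, 21, 26, 35, 51, 74, 100, 124, 145, 165, 182, 197, 207, 209, 207, 205, 207, 207, 202, 197, 198, 197, 194, 193, 199, 202, 205, 210, 212, 205, 199, 196, 197, 195, 193, 193]
scene_n.png 0.044 [145, 128, 108, 119, 148, 159, 131, 100, 99, 122, 136, 130, 115, 117, 133, 132, 105, 67, 40, 34, 46, 57, 73, 101, 129, 140, 135, 142, 172, 201, 201, 189, 197, 223, 233, 212, 184, 175, 191, 195, 181, 161, 173, 207, 238, 250, 251, 250, 248, 247, 246, 246, 246, 246, 246]
[0.035, 0.033, 0.031, 0.029, 0.027, 0.025, 0.023, 0.021, 0.019, 0.017, 0.015, 0.013, 0.011, 0.009, 0.007, 0.005, 0.003, 0.001, -0.001, -0.003, -0.005, -0.007, -0.009, -0.011, -0.013, -0.015, -0.017, -0.019, -0.021, -0.023, -0.025, -0.027, -0.029, -0.031, -0.033, -0.035, -0.037, -0.039, -0.041, -0.043, -0.045, -0.047, -0.049, -0.051, -0.053, -0.055, -0.057, -0.059, -0.061, -0.063, -0.065, -0.067, -0.069, -0.071, -0.073]
[293 230]
```

Call:
jog_arm([
  [-0.126,0,0.0725,0],
  [-0.126,0,0.0725,0],
  [-0.126,0,0.0725,0],
  [-0.126,0,0.0725,0],
  [-0.126,0,0.0725,0],
  [0,0,0,0],
])

```text
time_s: 25.55
tcp_pos: [0.5777, -0.0088, 0.3298]
ee_rot: [[0.998, -0.056, 0.006], [-0.056, -0.998, -0.0], [0.006, -0.0, -1.0]]
wrist_force: [-0.0, 1.2, 11.2]
gripper_width: 0.34
gripper_force: 30.0
```

Call:
jog_arm([
  [-0.1,0,0.06,0],
  [-0.1,0,0.06,0],
  [-0.06,0,0.03,0],
  [0,0,0,0],
])

```text
time_s: 25.95
tcp_pos: [0.573, -0.0085, 0.3272]
ee_rot: [[0.998, -0.056, 0.008], [-0.056, -0.998, -0.0], [0.008, -0.0, -1.0]]
wrist_force: [0.2, -1.0, 12.1]
gripper_width: 0.343
gripper_force: 30.0
```

```bash
cat > pn.py <<'E'
from pp import *
im=eyes.capture("scene");cv2.imwrite("scene_n.png",im);h=cv2.imread("s.png")
for a,b in((.032,.038),(.044,.050)):
    r=[]
    for i in(h,im):
        xs,P=prof(i,"scene",np.arange(a,b,.0005),.012);g=cv2.GaussianBlur(P.max(2).mean(1)[:,None],(1,9),0)[:,0];r.append(xs[g.argmin()])
    print(a,r,"travel",r[0]-r[1])
print(sense()["time_s"],sense()["tcp_pos"])
E
python3 pn.py
```

```text
0.032 [np.float64(0.02099999999999999), np.float64(-0.02350000000000005)] travel 0.04450000000000004
0.044 [np.float64(0.021999999999999992), np.float64(-0.022500000000000048)] travel 0.04450000000000004
26.0 [ 0.573  -0.0085  0.3272]
```

Call:
jog_arm([
  [-0.09,0,0.052,0],
  [-0.09,0,0.052,0],
  [0,0,0,0],
  [0,0,0,0],
  [0,0,0,0],
  [0,0,0,0],
])

```text
time_s: 26.6
tcp_pos: [0.5696, -0.0083, 0.3252]
ee_rot: [[0.998, -0.056, 0.008], [-0.056, -0.998, -0.0], [0.008, -0.0, -1.0]]
wrist_force: [-0.2, 0.8, 13.0]
gripper_width: 0.345
gripper_force: 30.0
```

```bash
python3 pn.py; python3 - <<'E'
from pp import *
im=cv2.imread("scene_n.png");c=proj("scene",R@np.array([-.02,.03,.02])+t)[0].astype(int)
cv2.imwrite("pics/q3.png",cv2.resize(im[c[1]-50:c[1]+40,c[0]-60:c[0]+50],None,fx=6.5,fy=6.5,interpolation=cv2.INTER_CUBIC))
E
```

```text
0.032 [np.float64(0.02099999999999999), np.float64(-0.027000000000000052)] travel 0.04800000000000004
0.044 [np.float64(0.021999999999999992), np.float64(-0.02350000000000005)] travel 0.04550000000000004
26.65 [ 0.5696 -0.0083  0.3252]
```

View pics/q3.png

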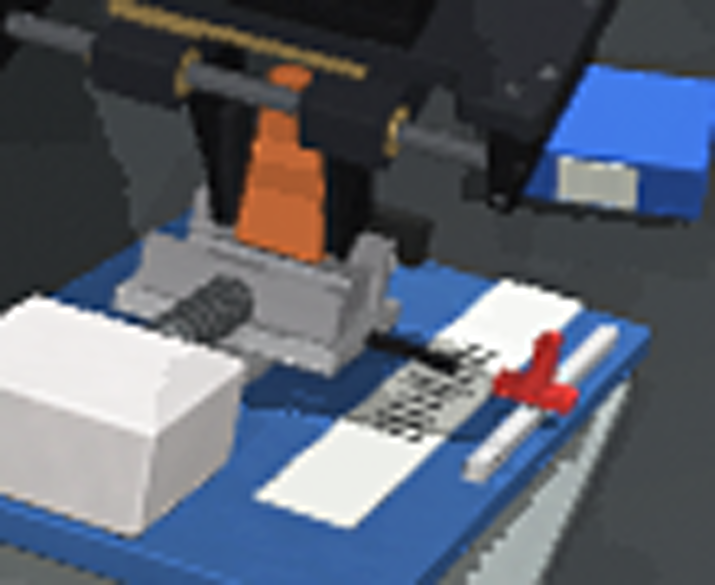

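The pointer tip at px (455,358) stands level with the red flag's inner edge at (500,382), so it is inside the flag's width with travel at 48 mm. Holding there, then easing it back.

Call:
jog_arm([
  [0,0,0,0],
  [0,0,0,0],
  [0,0,0,0],
  [0,0,0,0],
  [0,0,0,0],
  [0,0,0,0],
  [0,0,0,0],
  [0,0,0,0],
  [0,0,0,0],
  [0,0,0,0],
])

```text
time_s: 27.65
tcp_pos: [0.5696, -0.0083, 0.3252]
ee_rot: [[0.998, -0.056, 0.008], [-0.056, -0.998, -0.0], [0.008, -0.0, -1.0]]
wrist_force: [0.5, -0.3, 13.6]
gripper_width: 0.343
gripper_force: 30.0
```

Call:
jog_arm([
  [0,0,0,0],
  [0,0,0,0],
  [0,0,0,0],
  [0,0,0,0],
  [0.108,0,-0.0625,0],
  [0.108,0,-0.0625,0],
  [0.108,0,-0.0625,0],
  [0.108,0,-0.0625,0],
  [0.108,0,-0.0625,0],
  [0.108,0,-0.0625,0],
])

```text
time_s: 28.65
tcp_pos: [0.582, -0.0091, 0.3321]
ee_rot: [[0.998, -0.056, 0.006], [-0.056, -0.998, -0.0], [0.006, -0.0, -1.0]]
wrist_force: [-1.3, 0.6, 11.7]
gripper_width: 0.344
gripper_force: 30.0
```

Call:
jog_arm([
  [0.108,0,-0.0625,0],
  [0.108,0,-0.0625,0],
  [0.108,0,-0.0625,0],
  [0.108,0,-0.0625,0],
  [0.108,0,-0.0625,0],
  [0.108,0,-0.0625,0],
  [0.108,0,-0.0625,0],
  [0.108,0,-0.0625,0],
  [0,0,0,0],
])

```text
time_s: 29.55
tcp_pos: [0.5986, -0.01, 0.3415]
ee_rot: [[0.998, -0.057, 0.003], [-0.057, -0.998, -0.0], [0.003, 0.0, -1.0]]
wrist_force: [-2.2, 0.6, 10.3]
gripper_width: 0.339
gripper_force: 30.0
```

```bash
python3 pn.py
```

```text
0.032 [np.float64(0.02099999999999999), np.float64(0.005499999999999977)] travel 0.015500000000000014
0.044 [np.float64(0.021999999999999992), np.float64(0.0069999999999999785)] travel 0.015000000000000013
29.6 [ 0.5986 -0.01    0.3414]
```

15 mm remain; continuing gently to home plus about 2 mm.

Call:
jog_arm([
  [0.09,0,-0.052,0],
  [0.09,0,-0.052,0],
  [0.09,0,-0.052,0],
  [0.09,0,-0.052,0],
  [0.09,0,-0.052,0],
  [0.09,0,-0.052,0],
  [0,0,0,0],
])

```text
time_s: 30.3
tcp_pos: [0.6089, -0.0106, 0.3471]
ee_rot: [[0.998, -0.057, 0.0], [-0.057, -0.998, -0.0], [0.0, 0.0, -1.0]]
wrist_force: [-3.1, 1.3, 9.4]
gripper_width: 0.345
gripper_force: 30.0
```

Call:
jog_arm([
  [0.06,0,-0.035,0],
  [0.06,0,-0.035,0],
  [0.06,0,-0.035,0],
  [0.06,0,-0.035,0],
  [0,0,0,0],
])

```text
time_s: 30.8
tcp_pos: [0.613, -0.0109, 0.3491]
ee_rot: [[0.998, -0.057, -0.003], [-0.057, -0.998, -0.0], [-0.003, 0.0, -1.0]]
wrist_force: [-4.5, 1.8, 7.8]
gripper_width: 0.342
gripper_force: 30.0
```

```bash
python3 pn.py
```

```text
0.032 [np.float64(0.02099999999999999), np.float64(0.02049999999999999)] travel 0.0005000000000000004
0.044 [np.float64(0.021999999999999992), np.float64(0.021999999999999992)] travel 0.0
30.85 [ 0.6129 -0.0109  0.3491]
```

Call:
jog_arm([
  [0.06,0,-0.035,0],
  [-0.05,0,-0.0866,0],
  [-0.05,0,-0.0866,0],
  [-0.05,0,-0.0866,0],
  [0,0,0,0],
])

```text
time_s: 31.35
tcp_pos: [0.6122, -0.0109, 0.3537]
ee_rot: [[0.998, -0.058, -0.0], [-0.058, -0.998, 0.0], [-0.0, 0.0, -1.0]]
wrist_force: [-0.2, -0.4, -1.5]
gripper_width: 0.343
gripper_force: 30.0
```

Call:
jog_arm([
  [-0.1,0,-0.173,0],
  [-0.1,0,-0.173,0],
  [0,0,0,0],
])

```text
time_s: 31.65
tcp_pos: [0.6082, -0.0107, 0.3616]
ee_rot: [[0.998, -0.057, 0.001], [-0.057, -0.998, 0.0], [0.001, -0.0, -1.0]]
wrist_force: [-1.0, 0.1, -0.7]
gripper_width: 0.342
gripper_force: 30.0
```

```bash
python3 pn.py
```

```text
0.032 [np.float64(0.02099999999999999), np.float64(0.02099999999999999)] travel 0.0
0.044 [np.float64(0.021999999999999992), np.float64(0.021999999999999992)] travel 0.0
31.7 [ 0.6083 -0.0107  0.3614]
```

Call:
jog_arm([
  [-0.17,0,-0.3,0],
  [-0.17,0,-0.3,0],
  [-0.17,0,-0.3,0],
  [-0.17,0,-0.3,0],
  [0,0,-0.6,0],
  [0,0,-0.6,0],
  [0,0,-0.6,0],
  [0,0,0,0],
])

```text
time_s: 32.5
tcp_pos: [0.5952, -0.0099, 0.4237]
ee_rot: [[0.998, -0.057, 0.005], [-0.057, -0.998, 0.0], [0.005, -0.001, -1.0]]
wrist_force: [0.2, 0.0, -1.7]
gripper_width: 0.344
gripper_force: 30.0
```

Call:
jog_arm([
  [0.008,-0.9,0,0],
  [0.008,-0.9,0,0],
  [0.008,-0.9,0,0],
  [0.008,-0.9,0,0],
  [0.008,-0.9,0,0],
  [0.008,-0.9,0,0],
  [0.008,-0.9,0,0],
  [0.008,-0.9,0,0],
  [0.008,-0.9,0,0],
  [0.008,-0.9,0,0],
])

```text
time_s: 33.5
tcp_pos: [0.6067, 0.1713, 0.4208]
ee_rot: [[0.998, -0.058, -0.0], [-0.058, -0.998, -0.0], [-0.0, 0.0, -1.0]]
wrist_force: [-0.0, 0.6, -2.6]
gripper_width: 0.345
gripper_force: 30.0
```

Call:
jog_arm([
  [0.008,-0.9,0,0],
  [0.008,-0.9,0,0],
  [0.008,-0.9,0,0],
  [0.008,-0.9,0,0],
  [0.008,-0.9,0,0],
  [0.008,-0.9,0,0],
  [0.008,-0.9,0,0],
  [0.008,-0.9,0,0],
  [0.008,-0.9,0,0],
  [0.008,-0.9,0,0],
])

```text
time_s: 34.5
tcp_pos: [0.6187, 0.3509, 0.4208]
ee_rot: [[0.998, -0.058, -0.0], [-0.058, -0.998, -0.0], [-0.0, 0.0, -1.0]]
wrist_force: [-0.3, -0.4, -1.4]
gripper_width: 0.343
gripper_force: 30.0
```

Call:
jog_arm([
  [0,0,0.9,0],
  [0,0,0.9,0],
  [0,0,0.9,0],
  [0,0,0.9,0],
  [0,0,0.9,0],
  [0,0,0.9,0],
  [0,0,0.9,0],
  [0,0,0.9,0],
  [0,0,0.9,0],
  [0,0,0,0],
])

```text
time_s: 35.5
tcp_pos: [0.618, 0.3495, 0.2553]
ee_rot: [[0.998, -0.058, -0.005], [-0.058, -0.998, -0.004], [-0.005, 0.004, -1.0]]
wrist_force: [-0.7, 0.4, -2.9]
gripper_width: 0.342
gripper_force: 30.0
```

Call:
jog_arm([
  [0,0,0.5,0],
  [0,0,0.5,0],
  [0,0,0.5,0],
  [0,0,0.4,0],
  [0,0,0.2,0],
  [0,0,0,0],
])

```text
time_s: 36.1
tcp_pos: [0.6185, 0.3492, 0.2159]
ee_rot: [[0.998, -0.058, -0.001], [-0.058, -0.998, -0.001], [-0.001, 0.001, -1.0]]
wrist_force: [-0.1, -0.5, -1.6]
gripper_width: 0.343
gripper_force: 30.0
```

Call:
jog_arm([
  [0,0,0.1,0],
  [0,0,0,0],
])

```text
time_s: 36.3
tcp_pos: [0.6187, 0.3494, 0.2151]
ee_rot: [[0.998, -0.058, 0.0], [-0.058, -0.998, 0.0], [0.0, -0.0, -1.0]]
wrist_force: [0.3, -0.7, -1.1]
gripper_width: 0.345
gripper_force: 30.0
```

Call:
jog_arm([
  [0,0,0.12,0],
  [0.3,0,0,0],
  [0.2,0,0,0],
  [0.2,0,0,0],
])

```text
time_s: 36.7
tcp_pos: [0.6332, 0.3485, 0.2126]
ee_rot: [[0.998, -0.058, 0.0], [-0.058, -0.998, 0.0], [0.0, -0.0, -1.0]]
wrist_force: [-0.5, 0.6, -2.2]
gripper_width: 0.344
gripper_force: 30.0
```

Call:
jog_arm([
  [0.2,0,0,0],
  [0.2,0,0,0],
])

```text
time_s: 36.9
tcp_pos: [0.6399, 0.348, 0.2121]
ee_rot: [[0.998, -0.058, -0.004], [-0.058, -0.998, -0.001], [-0.004, 0.002, -1.0]]
wrist_force: [-11.0, 2.3, 2.9]
gripper_width: 0.343
gripper_force: 30.0
```

Call:
jog_arm([
  [0.2,0,0,0],
  [0.2,0,0,0],
])

```text
time_s: 37.1
tcp_pos: [0.6436, 0.3482, 0.2121]
ee_rot: [[0.998, -0.057, -0.017], [-0.057, -0.998, -0.005], [-0.016, 0.006, -1.0]]
wrist_force: [-24.7, 3.6, 12.8]
gripper_width: 0.343
gripper_force: 30.0
```

Call:
jog_arm([
  [0,0,-0.15,0],
  [0.1,0,-0.15,0],
])

```text
time_s: 37.3
tcp_pos: [0.6472, 0.3477, 0.2158]
ee_rot: [[0.998, -0.057, -0.011], [-0.057, -0.998, -0.004], [-0.011, 0.005, -1.0]]
wrist_force: [-6.4, 1.8, -4.6]
gripper_width: 0.344
gripper_force: 30.0
```

Call:
jog_arm([
  [0.15,0,-0.12,0],
  [0.15,0,-0.08,0],
])

```text
time_s: 37.5
tcp_pos: [0.6536, 0.3472, 0.2194]
ee_rot: [[0.998, -0.058, -0.011], [-0.058, -0.998, -0.004], [-0.011, 0.004, -1.0]]
wrist_force: [-9.1, 1.7, -4.5]
gripper_width: 0.342
gripper_force: 30.0
```

Call:
jog_arm([
  [0.1,0,-0.05,0],
  [0,0,0,0],
])

```text
time_s: 37.7
tcp_pos: [0.6555, 0.3472, 0.2201]
ee_rot: [[0.998, -0.058, -0.012], [-0.058, -0.998, -0.004], [-0.012, 0.005, -1.0]]
wrist_force: [-9.2, 2.9, -3.5]
gripper_width: 0.337
gripper_force: 30.0
```

Call:
jog_arm([
  [0.1,0,0,0],
  [0,0,0,0],
])

```text
time_s: 37.9
tcp_pos: [0.6571, 0.3472, 0.2205]
ee_rot: [[0.998, -0.058, -0.013], [-0.058, -0.998, -0.004], [-0.013, 0.005, -1.0]]
wrist_force: [-10.5, 3.0, -2.4]
gripper_width: 0.339
gripper_force: 30.0
```

Call:
jog_arm([
  [-0.3,0,0,0],
  [-0.3,0,0,0],
  [-0.3,0,0,0],
  [0,0,0.2,0],
  [0,0,0.15,0],
  [0,0,0,0],
])

```text
time_s: 38.5
tcp_pos: [0.6427, 0.3477, 0.2157]
ee_rot: [[0.998, -0.058, -0.001], [-0.058, -0.998, -0.001], [-0.001, 0.001, -1.0]]
wrist_force: [-0.7, 0.2, -2.4]
gripper_width: 0.341
gripper_force: 29.9
```

Call:
jog_arm([
  [0,0,0.1,0],
  [0,0,0,0],
])

```text
time_s: 38.7
tcp_pos: [0.6427, 0.3478, 0.214]
ee_rot: [[0.998, -0.058, -0.0], [-0.058, -0.998, -0.0], [-0.0, 0.0, -1.0]]
wrist_force: [-0.2, 0.3, -1.7]
gripper_width: 0.346
gripper_force: 29.9
```

Call:
jog_arm([
  [0,0,0.1,0],
  [0,0,0,0],
])

```text
time_s: 38.9
tcp_pos: [0.6428, 0.348, 0.2127]
ee_rot: [[0.998, -0.057, 0.001], [-0.057, -0.998, 0.0], [0.001, -0.0, -1.0]]
wrist_force: [0.6, 0.1, -2.2]
gripper_width: 0.339
gripper_force: 29.9
```

Call:
jog_arm([
  [0,0,0.1,0],
  [0,0,0,0],
])

```text
time_s: 39.1
tcp_pos: [0.6428, 0.348, 0.2125]
ee_rot: [[0.998, -0.057, 0.001], [-0.057, -0.998, 0.0], [0.001, -0.0, -1.0]]
wrist_force: [-1.9, -1.4, 5.4]
gripper_width: 0.337
gripper_force: 29.9
```

Call:
jog_arm([
  [0,0,0.1,0],
  [0,0,0,0],
])

```text
time_s: 39.3
tcp_pos: [0.6428, 0.3481, 0.2124]
ee_rot: [[0.998, -0.056, 0.002], [-0.056, -0.998, 0.0], [0.002, -0.0, -1.0]]
wrist_force: [-4.0, -2.6, 11.6]
gripper_width: 0.339
gripper_force: 29.9
```

Call:
jog_arm([
  [0,0,0.1,0],
  [0,0,0,0],
])

```text
time_s: 39.5
tcp_pos: [0.6431, 0.348, 0.2121]
ee_rot: [[0.998, -0.056, 0.003], [-0.056, -0.998, 0.0], [0.003, -0.0, -1.0]]
wrist_force: [-4.7, -2.5, 15.9]
gripper_width: 0.341
gripper_force: 30.0
```

Call:
jog_arm([
  [0,0,-0.2,0],
  [0,0,0,0],
])

```text
time_s: 39.7
tcp_pos: [0.6429, 0.3482, 0.2123]
ee_rot: [[0.998, -0.057, 0.002], [-0.057, -0.998, 0.001], [0.002, -0.001, -1.0]]
wrist_force: [-1.5, 0.2, 7.8]
gripper_width: 0.341
gripper_force: 30.0
```

Call:
jog_arm([
  [0,0,0,0],
  [0,0,0,0],
  [0,0,0,0],
  [0,0,0,0],
], grip=44)

```text
time_s: 40.1
tcp_pos: [0.6425, 0.3479, 0.2097]
ee_rot: [[0.998, -0.058, -0.001], [-0.058, -0.998, -0.001], [-0.001, 0.001, -1.0]]
wrist_force: [-0.1, 0.6, -0.4]
gripper_width: 0.496
gripper_force: 0.0
```

```bash
cat > fin.py <<'E'
from m import *
ms={};T=[.647,.347,.035]
for cam in("scene","top"):
    eyes.capture(cam)
    for d in eyes.outline_of(cam,"orange_puller"):
        v,u=np.nonzero(d["mask"]);q=proj(cam,T)[0]
        if np.hypot(u.mean()-q[0],v.mean()-q[1])<20: ms[cam]=d["mask"].astype(np.float32);print(cam,len(u),round(d["conf"],2))
for c,m in ms.items():
    best=[]
    for th in range(-20,35,5):
        a=np.radians(th);Q=np.array([[np.cos(a),0,-np.sin(a)],[0,1,0],[np.sin(a),0,np.cos(a)]])
        P=[b@Q.T for b in parts];zz=.005+.012*abs(np.sin(a))
        def cost(p):
            W=np.array([[np.cos(-.05),-np.sin(-.05),0],[np.sin(-.05),np.cos(-.05),0],[0,0,1]])
            im=np.zeros((1680,2240),np.uint8)
            for b in P:cv2.fillConvexPoly(im,cv2.convexHull(((proj(c,b@W.T+[p[0],p[1],zz])+.5)*64).astype(np.int32)),1,shift=4)
            return np.abs(cv2.resize(im.astype(np.float32),(560,420),interpolation=cv2.INTER_AREA)-m).sum()/m.sum()
        o=minimize(cost,[.645,.347],method="Nelder-Mead",options=dict(initial_simplex=[[.645,.347],[.655,.347],[.645,.357]],maxiter=60))
        best.append((round(o.fun,3),th,o.x.round(4).tolist()))
    print(c,sorted(best)[:4])
E
python3 fin.py| grep -v "^deck\|^wall\|^hou\|^hb\|^poi\|^flag"
```

```text
scene 448 0.97
scene [(np.float64(0.192), -20, [0.6399, 0.3474]), (np.float64(0.21), -15, [0.6429, 0.3473]), (np.float64(0.31), -10, [0.6424, 0.3474]), (np.float64(0.401), -5, [0.6425, 0.3478])]
```

Call:
jog_arm([
  [0,0,0,0],
  [0,0,-0.3,0],
  [0,0,-0.5,0],
  [0,0,-1,0],
  [0,0,-1,0],
  [0,0,-1,0],
  [0,0,-1,0],
  [0,0,-1,0],
  [0,0,-1,0],
  [0,0,-1,0],
], grip=56)

```text
time_s: 41.3
tcp_pos: [0.6424, 0.3478, 0.3687]
ee_rot: [[0.998, -0.057, 0.001], [-0.057, -0.998, 0.001], [0.001, -0.001, -1.0]]
wrist_force: [1.3, -0.7, -0.4]
gripper_width: 0.648
gripper_force: 0.0
```

Call:
jog_arm([
  [-0.9,0,-0.5,0],
  [-0.9,0,0,0],
  [-0.9,0,0,0],
  [-0.9,0,0,0],
  [-0.9,0,0,0],
  [-0.9,0,0,0],
  [-0.9,0,0,0],
  [-0.9,0,0,0],
  [-0.9,0,0,0],
  [-0.9,0,0,0],
])

```text
time_s: 42.3
tcp_pos: [0.4621, 0.3582, 0.3778]
ee_rot: [[0.998, -0.057, 0.001], [-0.057, -0.998, 0.001], [0.001, -0.002, -1.0]]
wrist_force: [1.7, 0.4, -0.1]
gripper_width: 0.642
gripper_force: 0.0
```

```bash
python3 fin.py| grep -v "^deck\|^wall\|^hou\|^hb\|^poi\|^flag"; python3 - <<'E'
from pp import *
for cam,f in(("scene","s.png"),("top","t.png")):
    im=eyes.capture(cam);a=cv2.imread(f);cv2.imwrite(f"{cam}_f.png",im)
    print(cam,pointer(a,cam)[0],pointer(im,cam)[0])
    for n,X in(("grey",(.56,-.385,.03)),("jar",(.70,-.255,.04)),("meter",(.76,.27,.03)),("batt",(.39,.04,.02))):
        c=proj(cam,X)[0].astype(int);s=np.s_[max(0,c[1]-28):c[1]+28,max(0,c[0]-28):c[0]+28]
        print(n,(np.abs(a[s].astype(int)-im[s]).max(2)>60).sum())
E
```

```text
scene 602 0.92
top 341 0.52
scene [(np.float64(0.102), -5, [0.6395, 0.3471]), (np.float64(0.119), 0, [0.6419, 0.3473]), (np.float64(0.152), -10, [0.6387, 0.3471]), (np.float64(0.177), 5, [0.6435, 0.3472])]
top [(np.float64(0.098), 0, [0.6414, 0.3492]), (np.float64(0.171), 5, [0.6426, 0.3485]), (np.float64(0.244), -5, [0.6401, 0.3496]), (np.float64(0.254), 10, [0.643, 0.3491])]
scene 0.0209140014214641 0.020920725009154147
grey 0
jar 0
meter 0
batt 31
top 0.018272731980115975 0.018242713882795348
grey 0
jar 0
meter 0
batt 698
```

```bash
python3 -c "
from station import r
print(r.finish_job())"
```

```text
the job is handed in; nothing more can be done
None
```

The orange puller passed its proof test and the job is handed in: it drew the carriage to about 48 mm, inside the red flag, held there about 1.7 s, eased it fully home, and now stands upright and released in the green tray; I leaned it against that tray's wall before the test and straightened it there after, and the battery is the one item I couldn't fully confirm by camera as unmoved.

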